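Clamp a heatsink in the pump-lever ratchet vise

TASK

Lift the black heatsink out of the grey cradle, set it down on the bench and let go so that you can take it the other way, by its long finned sides, then stand it fins up on the steel rail of the blue vise, centred on the rail, with its ends facing the two jaws, and let go. Then pump the vise's red-gripped lever to and fro in full strokes, each moving the jaw one tooth, until the sprung pad holds the heatsink against the fixed jaw and is pushed in by at least 3 mm but not to its stop; leave the lever back at its rest towards the jaws. Close the jaw only with the lever, and leave the other things on the bench where they are.

Things in the scene. Friction and masses are not known exactly. Their poses are not given: they have to be found in the camera images.
- heatsink: Loose black finned heatsink, 36 (x) x 50 (y) x 24 (z, fins up) mm, about 90 g. Origin at the centre of its underside. Long sides (x = +-18 mm) are flat outer fins, ends (y = +-25 mm) the open ends of the fins; it can be gripped across x (36 mm) or y (50 mm). It starts standing in the cradle, its axes along the cradle's.
- cradle: Grey plastic cradle fixed to the bench, 60 x 50 x 28 mm, a channel along its y, floor 6 mm thick. Origin at the centre of its underside. Side walls at x = +-19.5 to +-27.5 mm, 28 mm tall, cover the heatsink's long sides with 1.5 mm clearance: in here it can be gripped only by its ends, which are flush with the open ends, with clear bench beyond.
- vise: Blue ratchet vise bolted to the bench, base plate 84 (x) x 208 (y) x 8 mm, origin at the underside, 4 mm off the plate's centre towards +y. Jaws and slide lie along its y, fixed jaw at -y, lever at +y. A steel rail 28 mm wide, top 18 mm above the bench, runs between the jaws. The bench between fixed jaw end and cradle is free for setting the heatsink down.
- vise_seat (a point): Point on the rail's top, 18 mm above the bench, where the heatsink's origin lies when it touches the fixed jaw; 55 mm from the vise origin towards -y. Axes as the vise's; the heatsink's y lies along the vise's y, either way round. Set down 3 to 8 mm from here towards +y it clears both jaws; the pad then pushes it along the rail.
- pad_face (a point): Centre of the face of the moving jaw's black rubber pad, 36 mm above the bench, facing the fixed jaw (-y of the vise). It moves with jaw and pad.
- pad (a joint): How far the sprung pad is pushed into the moving jaw, m: 0 = free, 0.0145 = at its stop; about 4 N to start, then 1.2 N per mm. Each further tooth adds up to 6 mm once the heatsink touches both jaws.
- lever (a joint): Pump lever angle, rad: 0 = rest stop, grip leaning 0.3 rad towards the jaws (vise -y); 0.6 = other stop, leaning 0.3 rad to +y. Starts at 0 to 0.4, stays where left (no spring). 0 to 0.6 drives the jaw, the way back is idle. A full double stroke moves it one tooth, 6 mm (the first 0 to 11); swings under about 0.45 rad may do nothing. Grip force 10 to 15 N driving, 2 N back.
- lever_grip (a point): Centre of the lever's red round crossbar, 16 mm in diameter, 64 mm long, along the vise's x, 115 mm from the pivot, 162 to 167 mm above the bench. Moves with the lever. The stem below is 12 mm wide (x), 11 mm thick, so that fingers closing along the vise's y can straddle bar and stem from above; the bar may turn between them.
- lever_pivot (a point): Axis of the lever, 52 mm above the bench, 70 mm from the vise origin towards +y; the axis runs along the vise's x.
- jaw: The vise's moving jaw, a blue block with a toothed steel rack on a slide. Its origin coincides with the vise's when fully open and moves towards the vise's -y as it closes (0 to 46 mm; starts at 6 to 16). Fully open, the pad is 80 mm from the fixed jaw. Very stiff (60 N), it stays where it is; the lever's pawl moves it 6 mm a tooth and cannot draw it back.
- fixed_face (a point): Centre of the fixed jaw's face, 35 mm above the bench, facing +y of the vise, 80 mm from the vise origin. Fixed jaw and moving jaw are 30 mm wide (x), tops 52 mm above the bench. The gap between them starts 64 to 74 mm wide, too narrow for fingers at the heatsink's ends; its long sides overhang rail and jaws by 3 to 4 mm each and are free.
- transformer: Bystander on the bench: transformer, 52 x 46 x 39 mm, grey iron core with a yellow coil. Leave alone. Origin at its underside.
- red_pack: Bystander on the bench: red card box, 36 x 56 x 16 mm. Leave alone. Origin at its underside.
- lighter: Bystander on the bench: green lighter, 24 x 82 x 13 mm. Leave alone. Origin at its underside.
- screwdriver_blue: Bystander on the bench: blue-handled screwdriver, 186 mm long. Leave alone. Origin at its underside.
- tape_roll_1: Bystander on the bench: roll of white tape, 46 mm in diameter, 22 mm tall. Leave alone. Origin at its underside.

How it is judged (in metres and radians):
On the way, in this order (a step that is already met when the one before it is completed fails the run):
1. the heatsink stands on the bench outside the cradle, let go of (height (world z) of heatsink below 0.004 m and angle between heatsink's own z axis and vertical below 0.1 rad and horizontal distance between heatsink and cradle above 0.06 m and contact force between the fingers and heatsink below 0.1 N and linear speed of heatsink below 0.02 m/s), for 0.2 s.
2. the heatsink stands fins up on the rail between the open jaws, let go of, the pad not yet pushed in (z of heatsink in the frame of vise_seat between -0.003 and 0.004 m and x of heatsink in the frame of vise_seat between -0.008 and 0.008 m and y of heatsink in the frame of vise_seat below 0.035 m and angle between heatsink's own z axis and vertical below 0.1 rad and value of joint pad below 0.002 m and contact force between the fingers and heatsink below 0.1 N and linear speed of heatsink below 0.02 m/s), for 0.2 s.
At the end, for the whole second after the job is handed in: Heatsink upright on the rail (height within 4 mm, tilt under 0.1 rad), within 8 mm of the centre line, 0.12 rad of the vise's axis and 4 mm of touching the fixed jaw; pad pushed in 3 to 13.5 mm; lever within 0.1 rad of its rest; all still (value of joint pad between 0.003 and 0.0135 m and x of heatsink in the frame of vise_seat between -0.008 and 0.008 m and y of heatsink in the frame of vise_seat between -0.004 and 0.004 m and z of heatsink in the frame of vise_seat between -0.003 and 0.004 m and angle between heatsink's own z axis and vertical below 0.1 rad and angle between the y axis of heatsink and the y axis of vise, either way round below 0.12 rad and value of joint lever below 0.1 rad and linear speed of heatsink below 0.02 m/s).
It fails at once if the moving jaw or its pad is shoved by the robot itself with more than 15 N (contact force between any of the fingers, the arm and jaw above 15 N).
It fails at once if the pad is pushed in to its stop (over 13.5 mm) (value of joint pad above 0.0135 m).
It fails at once if a bystander is moved by more than 30 mm (distance of any of transformer, red_pack, lighter, screwdriver_blue, tape_roll_1 from where it was at the start of the episode above 0.03 m).
It also fails if it takes over 72 s, if anything falls off the work surface, if the arm or the gripper's body presses on something with over 40 N, if the wrist force passes 120 N, or if a joint passes its speed limit or range.

ROBOT

A 6-joint arm with a two-finger parallel gripper is mounted at the origin on a cart in front of the work surface, level with it; the furniture and walls round the work are solid. World frame = base frame: x ahead of the robot, y to its left, z up, the work surface at z = 0. Lengths are in mm, angles in rad, forces in N, time in s.
With the tool pointing down it reaches from about 400 to 925 mm from the base axis. Payload 12.5 kg.
Tool frame: the origin (TCP) lies midway between the tips of the shut fingers; the grasp point (between the pads) lies 19 mm behind it; z points along the fingers, y is the line along which they close (so a half turn about z gives the same grasp; the last joint's range is limited). The gripper opens to 95 mm and grips with 3 to 60 N. Pads are 20 mm wide; open, the fingers measure 119 mm over their backs; the gripper's body (75 mm by 180 mm) begins 59 mm behind the grasp point.
Start: joints at [-1.21, 0.491, 1.559, -0, 1.092, -0.106], TCP at [281.294, -558.14, 214.661] pointing down, gripper open.
Joint ranges: [-3.1, 3.1], [-0.84, 2.19], [0.05, 2.79], [-1.13, 4.28], [0.06, 2.93], [-2.69, 2.69]. Speed limits (rad/s): [2.22, 2.22, 2.79, 3.14, 3.14, 3.14].

INTERFACE

Orientations are given as [roll, pitch, yaw] about the fixed x, y, z axes, in that order (R = Rz(yaw) Ry(pitch) Rx(roll)).
In Python, from cell import * gives the robot as it stands.
- The arm moves only by the tool servo_tool, never from a script. Its argument "moves" is one flat list of numbers, 5 for each row, row after row: the shift along the world's x, y, z as a fraction of full scale, then the turn about the world's z as a fraction of full scale, then the opening, from 0 (shut) to 1 (fully open). A call has 1 to 12 rows; each row is the pose to reach, as a shift and turn from the pose commanded when the call began, turning the shorter way round; what a row does not reach only later rows make up. Full scale, the value 1, is 400 mm for a shift and 180 degrees for a turn. A row lasts 1/12 s, in which the tool goes at most 41.7 mm and 7.16 degrees, less where a joint would pass 70% of its speed; a pose out of reach is approached as far as the arm can. A call with a number of a shift or a turn outside -1 to 1 is refused whole. A call with a gripper value outside its range is refused whole. The fingers move at their own pace and stop on an object; the grip force is fixed at half the most. Time passes only in rows, so rows that repeat a pose let the fingers close. It gives the time, the measured TCP pose, the force, the opening and the grip force at its end, in the units of the state.
- state(): the state, without advancing time (a new reading comes with each control period).
- read_camera(name): name is "scene" or "side" or "wrist"; returns (picture, depth): 384x512x3 uint8, blue, green, red; 384x512 float32, mm along the optical axis (not along the pixel's ray), 0 where there is no reading.
- get_calibration(name): a dict with "K" (3x3 intrinsics, pixels), "R" (3x3) and "t" (3): a world point X has camera coordinates R X + t. Camera axes: x right, y down, z forward; pixel columns grow to the right and rows downward; lengths in mm; the calibration is good to about 2 mm. A picture is of the moment at which its call begins: read the wrist's pose just before it. get_calibration takes no time and is no camera call; for the wrist camera it gives the pose at the moment of the call.
- job_done(): hands the job in; it is judged then, once.
The state is a dict: "t": time; "joints": joint angles; "qvel": joint speeds; "tau": joint torques, N m; "eef_pos": TCP position; "tcp_rot": TCP orientation; "ft_force": force on the tool from outside, world axes, zero at the start; "moment": the same for the moment, N m; "opening": opening from 0.0 (shut) to 1.0 (fully open); "grip_force": force on a finger pad.
Only numpy, scipy, OpenCV 4.12 (cv2) and the standard library are available. Lean on these libraries where they do the work, as an engineer would, in place of code of your own. Each camera call takes 0.05 s, during which the arm holds its last target. There are 200 camera calls.

## Working session

There is one attempt and no reset: what is moved stays moved. The work goes in short steps, Python scripts to look and compute and a tool call to move; the robot and the scene stay as the last step left them, time stands still between calls to the robot, and variables do not carry over. Pictures are saved under pics/ and viewed, at most 10 in all, crops included, and the job is handed in when it is done.

Besides the shell and the picture viewer there is one more tool, called after ">>>" by a JSON object that holds its "method" and its "body", one argument or row to a line. servo_tool: Moves the arm, as the interface text tells. Its arguments: {"type":"object","properties":{"moves":{"type":"array"}},"required":["moves"]}

```bash
mkdir -p pics; ls
python3 - <<'E'
from cell import *
import cv2,numpy as np
s=state();print(s['t'],s['eef_pos'],s['tcp_rot'],s['opening'])
for n in("scene","side"):
    im,d=read_camera(n);cv2.imwrite(f"pics/{n}0.png",im);np.save(f"{n}0.npy",d)
    c=get_calibration(n);print(n,c['K'],c['R'],c['t'])
E
```

```text
pics
0.0 [ 281.21367874 -557.89629542  214.06259703] [-3.14052948e+00 -1.29122213e-04  4.66804005e-01] 1.0003777183815579
scene [[347.18414013   0.         253.76664625]
 [  0.         347.18414013 196.65211974]
 [  0.           0.           1.        ]] [[ 0.68869075 -0.72460121 -0.02565416]
 [-0.33086455 -0.28258999 -0.900373  ]
 [ 0.64516176  0.62856662 -0.43436197]] [-403.90488481  254.19199252  907.94790182]
side [[467.08528941   0.         252.19919245]
 [  0.         467.08528941 195.91387567]
 [  0.           0.           1.        ]] [[-0.97570963 -0.21792382 -0.02235911]
 [-0.10236445  0.54377844 -0.8329625 ]
 [ 0.19368078 -0.81044075 -0.55287751]] [ 458.70037703  191.73301111 1066.80820101]
```

View pics/scene0.png

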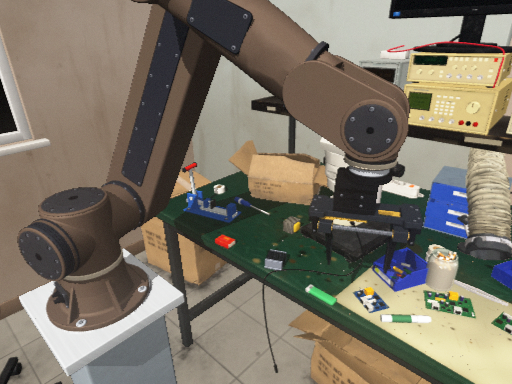

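View pics/side0.png

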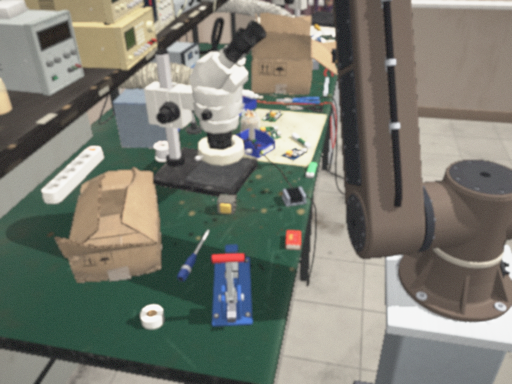

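The scene view shows the cradle with the heatsink at about (277,260), the vise at (212,207) and the red grip at (190,168). In the side view they are at (293,196), (232,290) and (228,258).

```bash
cat > h.py <<'E'
from cell import *
import cv2,numpy as np
def ray(c,u,v):
    R=np.array(c['R']);t=np.array(c['t']);K=np.array(c['K'])
    return -R.T@t, R.T@np.linalg.solve(K,[u,v,1.])
def plane(c,u,v,z):
    o,d=ray(c,u,v); return o+d*(z-o[2])/d[2]
def depthpt(c,u,v,D):
    o,d=ray(c,u,v); return o+d*D
def two(c1,p1,c2,p2):
    o1,d1=ray(c1,*p1);o2,d2=ray(c2,*p2)
    k=np.linalg.lstsq(np.c_[d1,-d2],o2-o1,rcond=None)[0]
    a=o1+d1*k[0];b=o2+d2*k[1];return (a+b)/2,np.linalg.norm(a-b)
def cloud(c,D,m):
    v,u=np.nonzero(m&(D>0));K=np.array(c['K'])
    P=np.linalg.solve(K,np.c_[u,v,np.ones(len(u))].T)*D[v,u]
    return (np.array(c['R']).T@(P-np.array(c['t'])[:,None])).T
def masks(im):
    h=cv2.cvtColor(im,cv2.COLOR_BGR2HSV);H,S,V=[h[...,i].astype(int) for i in range(3)]
    return dict(red=((H<8)|(H>172))&(S>150)&(V>90),blue=(H>100)&(H<125)&(S>130)&(V>50))
E
python3 - <<'E'
from h import *
for n,box in(("scene",(180,150,250,225)),("side",(205,240,260,330))):
    im=cv2.imread(f"pics/{n}0.png");d=np.load(f"{n}0.npy");c=get_calibration(n);M=masks(im)
    b=np.zeros(d.shape,bool);b[box[1]:box[3],box[0]:box[2]]=1
    for k in M:
        P=cloud(c,d,M[k]&b);v,u=np.nonzero(M[k]&b)
        print(n,k,len(P),np.median(P,0).round(),P.min(0).round(),P.max(0).round(),u.mean(),v.mean())
c=get_calibration("scene");e=get_calibration("side")
for p,q in(((277,254),(293,192)),((190,168),(228,258))): print(two(c,p,e,q))
for u,v in((277,254),(223,241)):print(plane(c,u,v,25))
E
```

```text
scene red 46 [471. 203. 170.] [443. 192. 161.] [500. 212. 175.] 190.54347826086956 166.17391304347825
scene blue 616 [473. 133.  15.] [425.  18.  -1.] [610. 297.  68.] 210.9500805152979 207.15942028985506
side red 243 [469. 213. 173.] [436.   4.  -1.] [566. 226. 178.] 227.18930041152262 257.2551440329218
side blue 1518 [477. 166.   9.] [421.  -9.  -3.] [549. 241.  72.] 232.0741956664478 293.6762967826658
(array([ 409.45434627, -258.30264491,   27.40116797]), np.float64(6.272002101420456))
(array([468.87219601, 204.20838513, 162.02901347]), np.float64(0.4212171582129824))
[ 416.44610068 -255.33447798   25.        ]
[358.75911213 -85.90683284  25.        ]
```

Run:
```python
from h import *
c=get_calibration("wrist");R=np.array(c['R']);s=state();print(c['K'],'axes(world rows)\n',R.round(3),'cam pos',-R.T@c['t'],s['eef_pos'])
for u,v in((0,0),(512,0),(512,384),(0,384),(256,192)):print(u,v,plane(c,u,v,20).round())
e=get_calibration("side")
for u,v in((160,175),(245,180),(215,190)):print(plane(e,u,v,0).round())
```

```text
[[293.59718662   0.         254.6730963 ]
 [  0.         293.59718662 190.31767603]
 [  0.           0.           1.        ]] axes(world rows)
 [[ 0.45  -0.893 -0.001]
 [-0.863 -0.435  0.256]
 [-0.229 -0.114 -0.967]] cam pos [ 347.25483276 -525.29190233  384.60849241] [ 281.22380656 -557.91696581  214.14940478]
0 0 [ 328. -222.   20.]
512 0 [ 580. -723.   20.]
512 384 [  162. -1066.    20.]
0 384 [-197. -354.   20.]
256 192 [ 259. -571.   20.]
[ 842. -317.    0.]
[ 568. -336.    0.]
[ 644. -264.    0.]
```

>>> {"method": "servo_tool", "body": {
  "moves": [0.33,0.6,0.1,0,1,0.33,0.6,0.1,0,1,0.33,0.6,0.1,0,1,0.33,0.6,0.1,0,1,0.33,0.6,0.1,0,1,0.33,0.6,0.1,0,1,0.33,0.6,0.1,0,1,0.33,0.6,0.1,0,1,0.33,0.6,0.1,0,1,0.33,0.6,0.1,0,1]
}}

```text
t: 0.93
eef_pos: [413.1, -318.5, 254.4]
tcp_rot: [-3.141, 0.0, 0.467]
ft_force: [-0.7, -0.2, 0.3]
opening: 1.003
grip_force: 0.0
```

```bash
cat > snap.py <<'E'
from h import *
import sys,pickle
def snap(tag):
    c=get_calibration("wrist");im,d=read_camera("wrist")
    cv2.imwrite(f"pics/{tag}.png",im);pickle.dump((im,d,c),open(tag+".pkl","wb"));s=state();print(s['t'],s['eef_pos'].round(1),s['tcp_rot'].round(3))
    return im,d,c
if __name__=="__main__":snap(sys.argv[1])
E
python3 snap.py w1
```

```text
0.9833 [ 412.9 -318.8  254.3] [-3.141  0.     0.466]
```

>>> {"method": "servo_tool", "body": {
  "moves": [0,0.2,0,0,1,0,0.2,0,0,1,0,0.2,0,0,1,0,0.2,0,0,1]
}}

```text
t: 1.32
eef_pos: [413.0, -238.0, 254.7]
tcp_rot: [3.142, 0.0, 0.467]
ft_force: [-0.3, -0.0, -0.1]
opening: 1.002
grip_force: 0.0
```

```bash
python3 snap.py w2; python3 -c "
import cv2,numpy as np
a=cv2.imread('pics/w1.png');b=cv2.imread('pics/w2.png')
cv2.imwrite('pics/w12.png',cv2.resize(np.vstack([a,b]),(450,600)) if 0 else np.hstack([cv2.resize(a,(400,300)),cv2.resize(b,(400,300))]))"
```

```text
1.3667 [ 413.2 -238.9  254.7] [3.141 0.    0.467]
```

View pics/w12.png

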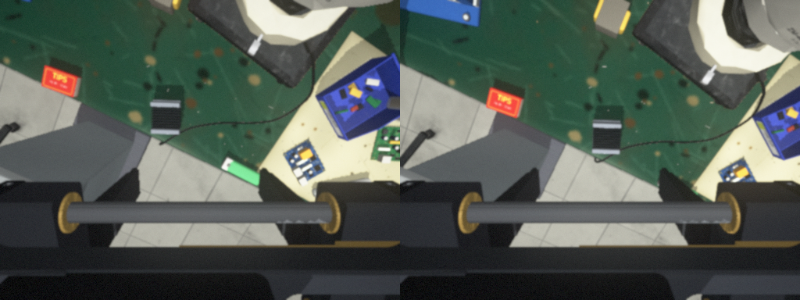

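```bash
cat > cr.py <<'E'
from h import *
import pickle
for tag in("w1","w2"):
    im,d,c=pickle.load(open(tag+".pkl","rb"))
    P=cloud(c,d,np.ones(d.shape,bool));v,u=np.nonzero(d>0)
    g=(abs(P[:,0]-412)<70)&(abs(P[:,1]+256)<70)
    z=P[g,2];print(tag,np.histogram(z,bins=range(-10,45,5)))
    t=g&(P[:,2]>12)&(P[:,2]<45)
    r=cv2.minAreaRect(P[t][:,:2].astype(np.float32));print('top all',r,np.median(P[t],0))
    hsv=cv2.cvtColor(im,cv2.COLOR_BGR2HSV).reshape(384,512,3)[v,u]
    w=t&(hsv[:,2]>80);k=t&(hsv[:,2]<60)
    for n,q in(("wall",w),("black",k)):
        print(n,q.sum(),cv2.minAreaRect(P[q][:,:2].astype(np.float32)),np.percentile(P[q][:,2],[5,50,95]).round(1),u[q].min(),u[q].max(),v[q].min(),v[q].max())
    cx,cy=int(u[t].mean()),int(v[t].mean());print(cx,cy)
    cv2.imwrite(f"pics/{tag}z.png",cv2.resize(im[cy-45:cy+45,cx-50:cx+50],(400,360),interpolation=cv2.INTER_NEAREST))
a=cv2.imread("pics/w1z.png");b=cv2.imread("pics/w2z.png");cv2.imwrite("pics/wz.png",np.hstack([a,b]))
E
python3 cr.py
```

```text
w1 (array([   3, 1970, 4835,  151,  285,  143,  178,  619,  296,    0]), array([-10,  -5,   0,   5,  10,  15,  20,  25,  30,  35,  40]))
top all ((406.92828369140625, -255.73101806640625), (55.23774719238281, 50.585243225097656), 24.4320011138916) [ 406.70001858 -256.1875805    27.91928938]
wall 517 ((406.7263488769531, -255.30960083007812), (55.16009521484375, 49.76183319091797), 24.59033966064453) [19.8 28.2 29.8] 192 230 130 171
black 794 ((407.6338806152344, -255.8809814453125), (34.08673095703125, 49.74274826049805), 24.399715423583984) [12.5 26.  31.7] 194 230 138 164
211 150
w2 (array([   7, 1818, 4531,  131,   62,  178,  254,  661,  286,    0]), array([-10,  -5,   0,   5,  10,  15,  20,  25,  30,  35,  40]))
top all ((406.8580322265625, -255.32705688476562), (55.25718307495117, 50.78349685668945), 25.064956665039062) [ 408.14878398 -255.00365774   27.70123296]
wall 533 ((406.6490783691406, -254.85330200195312), (55.54523849487305, 49.40545654296875), 24.59383201599121) [17.  28.1 29.8] 245 282 156 197
black 818 ((407.9164733886719, -256.5713806152344), (34.21455001831055, 47.83573532104492), 24.528446197509766) [15.3 25.9 31.7] 248 282 165 189
263 176
```

View pics/wz.png

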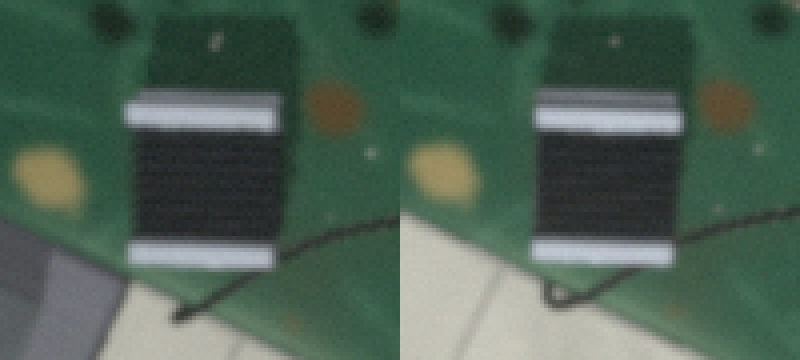

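The two views agree. The cradle's pale walls and the black fins centre at (407, -255.5), the channel runs along 114.5°, and the tops stand at about 28 and 30 mm.

>>> {"method": "servo_tool", "body": {
  "moves": [-0.0157,-0.0435,-0.3,-0.0125,1,-0.0157,-0.0435,-0.45,-0.0125,1,-0.0157,-0.0435,-0.5,-0.0125,1,-0.0157,-0.0435,-0.5,-0.0125,1,-0.0157,-0.0435,-0.5,-0.0125,1,-0.0157,-0.0435,-0.55,-0.0125,1,-0.0157,-0.0435,-0.58,-0.0125,1,-0.0157,-0.0435,-0.6,-0.0125,1,-0.0157,-0.0435,-0.614,-0.0125,1,-0.0157,-0.0435,-0.614,-0.0125,1]
}}

```text
t: 2.2
eef_pos: [406.8, -256.3, 8.3]
tcp_rot: [-3.141, 0.0, 0.426]
ft_force: [-0.1, 0.6, 0.2]
opening: 1.003
grip_force: 0.0
```

>>> {"method": "servo_tool", "body": {
  "moves": [0,0,0,0,0,0,0,0,0,0,0,0,0,0,0,0,0,0,0,0,0,0,0,0,0,0,0,0,0,0]
}}

```text
t: 2.7
eef_pos: [407.2, -255.6, 9.4]
tcp_rot: [3.141, -0.0, 0.428]
ft_force: [0.2, 0.4, 0.8]
opening: 0.634
grip_force: 0.0
```

>>> {"method": "servo_tool", "body": {
  "moves": [0,0,0,0,0,0,0,0,0,0,0,0,0,0,0,0,0,0,0,0,0,0,0,0,0]
}}

```text
t: 3.12
eef_pos: [407.1, -255.5, 9.2]
tcp_rot: [3.141, -0.0, 0.428]
ft_force: [0.7, 1.0, 3.7]
opening: 0.521
grip_force: 30.0
```

>>> {"method": "servo_tool", "body": {
  "moves": [0,0,0.05,0,0,0,0,0.1,0,0,0,0,0.2,0,0,0.05,0.1,0.3,0,0,0.1,0.2,0.4,0,0,0.1,0.3,0.5,0,0,0.1,0.4,0.6,0,0,0.1,0.45,0.6,0,0,0.1,0.45,0.6,0,0,0.1,0.45,0.6,0,0]
}}

```text
t: 3.95
eef_pos: [447.8, -71.9, 252.7]
tcp_rot: [3.139, -0.004, 0.431]
ft_force: [0.1, -0.5, -0.7]
opening: 0.518
grip_force: 30.0
```

```bash
python3 snap.py w3
```

```text
4.0 [447.5 -73.6 250.8] [ 3.139e+00 -3.000e-03  4.310e-01]
```

View pics/w3.png

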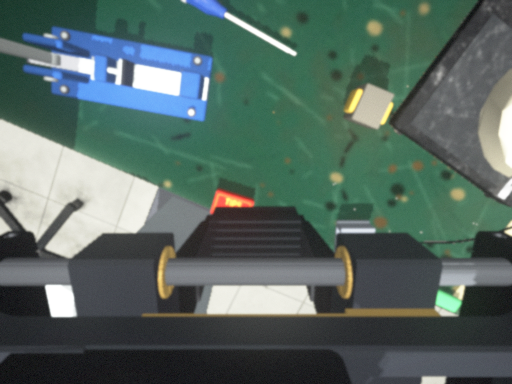

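The heatsink is held between the fingers near (255,235). The vise plate runs from (60,65) to (210,90) with four bolts. The transformer is at (370,105), the red pack at (232,202), and the screwdriver tip at (295,52).

```bash
cat > vz.py <<'E'
from h import *
import pickle,sys
im,d,c=pickle.load(open(sys.argv[1]+".pkl","rb"))
M=masks(im);P=cloud(c,d,M['blue']);q=(P[:,2]<14)&(P[:,2]>2)&(P[:,0]<600)
r=cv2.minAreaRect(P[q][:,:2].astype(np.float32));print('plate',r,cv2.boxPoints(r).round(1).tolist(),np.median(P[q],0))
q=(P[:,2]>46)&(P[:,2]<58)&(P[:,0]<600)
print('jaw tops',q.sum(),P[q].min(0).round(),P[q].max(0).round())
P=cloud(c,d,M['red']);print('red',P.min(0).round(),P.max(0).round())
for n,(u,v) in dict(transf=(375,108),pack=(232,202),sdtip=(295,52)).items():print(n,depthpt(c,u,v,d[v,u]).round())
E
python3 vz.py w3
```

```text
plate ((487.94921875, 135.77108764648438), (129.9150390625, 235.0811767578125), 28.405099868774414) [[374.8999938964844, 208.3000030517578], [486.70001220703125, 1.5], [601.0, 63.29999923706055], [489.20001220703125, 270.1000061035156]] [494.68108205 124.58554171   8.4412271 ]
jaw tops 916 [457.  29.  46.] [529. 218.  58.]
red [362. -95.  -1.] [464. -37. 261.]
transf [514. -41. 424.]
pack [388. -64.  15.]
sdtip [609. -58.   1.]
```

```bash
cat > vz.py <<'E'
from h import *
import pickle,sys
im,d,c=pickle.load(open(sys.argv[1]+".pkl","rb"))
M=masks(im);n,L,S,_=cv2.connectedComponentsWithStats(M['blue'].astype(np.uint8))
i=1+np.argmax(S[1:,4]);B=L==i;print(S[i])
P=cloud(c,d,B);q=abs(P[:,2]-8)<5
r=cv2.minAreaRect(P[q][:,:2].astype(np.float32));print('plate',r,cv2.boxPoints(r).round(1).tolist(),np.median(P[q],0).round(1))
a=np.deg2rad(r[2]);
if r[1][0]>r[1][1]: a+=np.pi/2
# vise axes: x at angle a, y at a+90
R=np.array([[np.cos(a),np.sin(a)],[-np.sin(a),np.cos(a)]])
o=np.array(r[0])+R[1]*4;print('origin',o,'yaw',a)
A=cloud(c,d,np.ones(d.shape,bool));X=np.c_[(A[:,:2]-o)@R.T,A[:,2]]
g=(abs(X[:,0])<12)&(abs(X[:,1])<115)
for y in range(-112,112,4):
    k=g&(abs(X[:,1]-y)<2)
    if k.any():print(y,np.percentile(X[k,2],[10,50,90]).round(),end=' | ')
E
python3 vz.py w3
python3 - <<'E'
from h import *
import pickle
im,d,c=pickle.load(open("w3.pkl","rb"))
for n,u,v,z in(("tr",375,108,39),("trL",346,107,30),("trB",380,128,39),("pack",215,190,16),("pack",255,197,16),("pack",210,210,16)):print(n,plane(c,u,v,z).round())
E
```

```text
[  22   26  191   96 7792]
plate ((490.8415222167969, 128.7860565185547), (84.12403106689453, 207.5191650390625), 14.578325271606445) [[424.0, 218.60000610351562], [476.29998779296875, 17.799999237060547], [557.7000122070312, 39.0], [505.3999938964844, 239.8000030517578]] [494.7 124.4   8.4]
origin [489.83470918 132.65727435] yaw 0.2544397754162291
-112 [-0.  1.  1.] | -108 [-0.  6. 19.] | -104 [19. 35. 51.] | -100 [52. 52. 53.] | -96 [51. 52. 53.] | -92 [52. 52. 54.] | -88 [51. 52. 53.] | -84 [52. 53. 54.] | -80 [50. 51. 52.] | -72 [18. 19. 19.] | -68 [17. 18. 20.] | -64 [17. 19. 20.] | -60 [17. 18. 19.] | -56 [17. 18. 20.] | -52 [18. 18. 19.] | -48 [17. 18. 19.] | -44 [18. 18. 20.] | -40 [18. 19. 20.] | -36 [17. 18. 19.] | -32 [18. 19. 20.] | -28 [17. 18. 19.] | -24 [18. 19. 20.] | -20 [17. 18. 19.] | -16 [18. 33. 48.] | -12 [19. 50. 51.] | -8 [48. 49. 50.] | -4 [46. 47. 48.] | 0 [45. 47. 48.] | 4 [42. 46. 48.] | 8 [21. 40. 50.] | 12 [49. 50. 52.] | 16 [50. 50. 51.] | 20 [50. 50. 51.] | 24 [49. 49. 50.] | 32 [33. 34. 35.] | 36 [33. 34. 35.] | 40 [19. 34. 35.] | 44 [33. 34. 35.] | 48 [ 9. 35. 36.] | 52 [ 9. 36. 38.] | 56 [ 8. 35. 38.] | 60 [ 8. 35. 41.] | 64 [33. 54. 65.] | 68 [ 37.  89. 113.] | 72 [ 16. 111. 121.] | 76 [ 8. 33. 92.] | 80 [ 8. 29. 45.] | 84 [ 8. 27. 53.] | 88 [ 8. 33. 48.] | 92 [ 8.  9. 36.] | 96 [ 8.  9. 37.] | 100 [ 7. 34. 37.] | 104 [ 0. 35. 37.] | 108 [ 0. 27. 36.] | tr [ 584. -177.   39.]
trL [ 571. -146.   30.]
trB [ 566. -196.   39.]
pack [395. -35.  16.]
pack [409. -91.  16.]
pack [364. -40.  16.]
```

The vise plate fits at 84 x 207.5 mm. Its origin is (489.8, 132.7), yaw is 0.254, the gap between the jaws is about 66 mm, and the lever stands at about 0.33 rad. I'll set the heatsink down at (487, -99.5), turned to the vise's axis.

>>> {"method": "servo_tool", "body": {
  "moves": [0.1,-0.06,-0.1,-0.0553,0,0.1,-0.06,-0.2,-0.0553,0,0.1,-0.06,-0.3,-0.0553,0,0.1,-0.06,-0.4,-0.0553,0,0.1,-0.06,-0.5,-0.0553,0,0.1,-0.06,-0.55,-0.0553,0,0.1,-0.06,-0.58,-0.0553,0,0.1,-0.06,-0.595,-0.0553,0,0.1,-0.06,-0.604,-0.0553,0,0.1,-0.06,-0.608,-0.0553,0,0.1,-0.06,-0.608,-0.0553,0]
}}

```text
t: 4.92
eef_pos: [487.2, -99.9, 6.2]
tcp_rot: [3.141, -0.001, 0.254]
ft_force: [-0.4, -0.3, -1.1]
opening: 0.522
grip_force: 30.0
```

>>> {"method": "servo_tool", "body": {
  "moves": [0,0,-0.003,0,0,0,0,-0.006,0,0,0,0,-0.006,0,0]
}}

```text
t: 5.17
eef_pos: [487.2, -99.6, 3.9]
tcp_rot: [3.141, -0.001, 0.254]
ft_force: [-0.3, -0.7, -0.9]
opening: 0.52
grip_force: 30.0
```

>>> {"method": "servo_tool", "body": {
  "moves": [0,0,-0.002,0,0,0,0,-0.004,0,0,0,0,-0.004,0,0]
}}

```text
t: 5.42
eef_pos: [487.3, -99.6, 3.1]
tcp_rot: [3.141, -0.001, 0.254]
ft_force: [-2.8, 1.5, 16.6]
opening: 0.523
grip_force: 30.0
```

>>> {"method": "servo_tool", "body": {
  "moves": [0,0,0.002,0,1,0,0,0.002,0,1,0,0,0.002,0,1,0,0,0.002,0,1,0,0,0.002,0,1,0,0,0.002,0,1]
}}

```text
t: 5.92
eef_pos: [487.0, -99.5, 2.6]
tcp_rot: [-3.142, 0.0, 0.254]
ft_force: [-0.6, 0.1, -0.2]
opening: 0.885
grip_force: 0.0
```

>>> {"method": "servo_tool", "body": {
  "moves": [0,0,0.08,0,1,0,0,0.2,0.03,1,0,0,0.3,0.07,1,-0.06,-0.15,0.4,0.11,1,-0.06,-0.15,0.4,0.15,1,-0.06,-0.15,0.4,0.19,1,-0.06,-0.15,0.4,0.23,1,-0.06,-0.15,0.4,0.27,1,-0.06,-0.15,0.4,0.31,1,-0.06,-0.15,0.4,0.35,1,-0.06,-0.15,0.4,0.39,1,-0.06,-0.15,0.4,0.43,1]
}}

```text
t: 6.92
eef_pos: [462.9, -159.5, 162.5]
tcp_rot: [-3.141, -0.0, 1.591]
ft_force: [-0.0, -0.2, 0.4]
opening: 1.0
grip_force: 0.0
```

>>> {"method": "servo_tool", "body": {
  "moves": [0,0,0,0.03,1,0,0,0,0.07,1,0,0,0,0.07,1,0,0,0,0.07,1]
}}

```text
t: 7.25
eef_pos: [462.9, -159.5, 162.6]
tcp_rot: [-3.142, -0.0, 1.801]
ft_force: [-0.7, -0.3, 0.7]
opening: 1.002
grip_force: 0.0
```

```bash
python3 snap.py w4; cp pics/w4.png pics/w4v.png
```

```text
7.3 [ 463.  -159.5  162.6] [ 3.142 -0.     1.801]
```

View pics/w4.png

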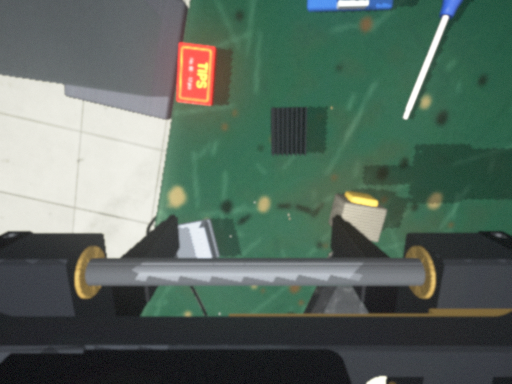

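The heatsink stands alone on the bench at about (288,130), its fins along the image's vertical, clear of the cradle (197,237), the red pack and the transformer.

```bash
cat > hs.py <<'E'
from h import *
import pickle,sys
def hs(tag,x0,y0,zl=12,zh=32,r=50):
    im,d,c=pickle.load(open(tag+".pkl","rb"))
    A=cloud(c,d,np.ones(d.shape,bool));v,u=np.nonzero(d>0)
    hsv=cv2.cvtColor(im,cv2.COLOR_BGR2HSV)[v,u]
    k=(np.hypot(A[:,0]-x0,A[:,1]-y0)<r)&(A[:,2]>zl)&(A[:,2]<zh)&(hsv[:,2]<75)&(hsv[:,1]<130)
    R=cv2.minAreaRect(A[k][:,:2].astype(np.float32));print(k.sum(),R,np.percentile(A[k][:,2],[5,50,95]).round(1))
    K=(d>0);m=np.zeros(d.shape,np.uint8);m[v[k],u[k]]=255
    cn=max(cv2.findContours(m,0,2)[0],key=cv2.contourArea)
    pts=np.array([plane(c,*p,zh-8)[:2] for p in cv2.convexHull(cn)[:,0].astype(float)],np.float32)
    print('ray',cv2.minAreaRect(pts))
hs(sys.argv[1],*map(float,sys.argv[2:]))
E
python3 hs.py w4 487 -100; python3 -c "
from h import *
s=state();print(s['t'],s['joints'])"
```

```text
995 ((486.8505554199219, -99.2338638305664), (35.03266525268555, 48.41651916503906), 14.160377502441406) [13.7 23.8 25.9]
ray ((502.4097900390625, -94.75050354003906), (3.087820053100586, 46.67347717285156), 15.604776382446289)
7.3 [-4.66841531e-01  3.68728591e-01  1.94433551e+00  1.05439454e-04
  8.28572539e-01 -6.96846606e-01]
```

>>> {"method": "servo_tool", "body": {
  "moves": [0.03,0.07,0,0.0068,1,0.06,0.15,-0.05,0.0068,1,0.06,0.15,-0.15,0.0068,1,0.06,0.15,-0.24,0.0068,1,0.06,0.15,-0.32,0.0068,1,0.06,0.15,-0.36,0.0068,1,0.06,0.15,-0.38,0.0068,1,0.06,0.15,-0.3915,0.0068,1,0.06,0.15,-0.3915,0.0068,0,0.06,0.15,-0.3915,0.0068,0,0.06,0.15,-0.3915,0.0068,0,0.06,0.15,-0.3915,0.0068,0]
}}

```text
t: 8.3
eef_pos: [487.5, -99.8, 7.1]
tcp_rot: [3.14, 0.001, 1.826]
ft_force: [0.7, -0.4, 0.7]
opening: 0.776
grip_force: 0.0
```

>>> {"method": "servo_tool", "body": {
  "moves": [0,0,0,0,0,0,0,0,0,0,0,0,0,0,0,0,0,0,0,0,0,0,0,0,0,0,0,0,0,0,0,0,0,0,0,0,0,0,0,0]
}}

```text
t: 8.97
eef_pos: [486.9, -99.5, 6.1]
tcp_rot: [-3.142, -0.0, 1.826]
ft_force: [-0.3, 0.2, 1.0]
opening: 0.374
grip_force: 30.0
```

>>> {"method": "servo_tool", "body": {
  "moves": [0,0,0.05,0,0,0,0,0.1,0,0,0,0.05,0.2,0,0,0.03,0.1,0.3,0,0,0.03,0.15,0.4,0,0,0.03,0.2,0.48,0,0,0.03,0.25,0.48,0,0,0.03,0.25,0.48,0,0,0.03,0.25,0.48,0,0]
}}

```text
t: 9.72
eef_pos: [498.9, 1.3, 198.5]
tcp_rot: [3.141, 0.0, 1.828]
ft_force: [0.4, -0.2, -0.9]
opening: 0.37
grip_force: 30.0
```

```bash
python3 snap.py w5;python3 vz.py w5|head -3
python3 - <<'E'
from h import *
import pickle
im,d,c=pickle.load(open("w5.pkl","rb"))
P=cloud(c,d,masks(im)['red']);q=P[:,2]>140;print('red',q.sum(),np.median(P[q],0).round(1),P[q].min(0).round(),P[q].max(0).round())
a=.2544;R=np.array([[np.cos(a),np.sin(a)],[-np.sin(a),np.cos(a)]])
print('in vise',((P[q][:,:2]-[489.8,132.7])@R.T).mean(0),P[q,2].max())
E
```

```text
9.7667 [498.7   0.6 197.8] [-3.141  0.     1.828]
[ 237    0   78  157 7717]
plate ((495.524658203125, 110.61408996582031), (84.0982666015625, 169.24478149414062), 14.481964111328125) [[433.6000061035156, 182.0], [476.0, 18.200000762939453], [557.4000244140625, 39.20000076293945], [515.0999755859375, 203.10000610351562]] [488.5 120.5   8.4]
origin [494.52435727 114.4869956 ] yaw 0.25275795589833044
  return _methods._mean(a, axis=axis, dtype=dtype,
  ret = um.true_divide(
Traceback (most recent call last):
ValueError: zero-size array to reduction operation minimum which has no identity
```

View pics/w5.png

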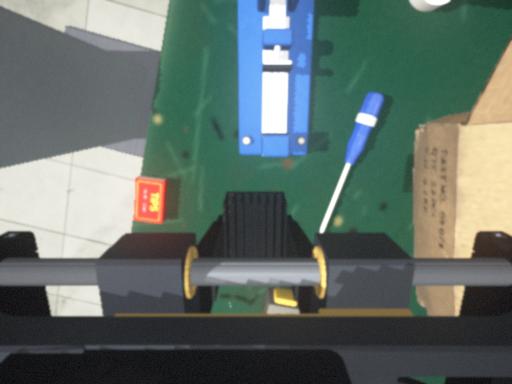

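The vise's front corners in this view, (247,143) and (302,143), agree with the earlier fit to under 0.5 mm. The heatsink sits squarely between the fingers at (255,220).

>>> {"method": "servo_tool", "body": {
  "moves": [0.0085,0.1,0,0,0,0.0085,0.2,0,0,0,0.0085,0.2095,-0.07,0,0,0.0085,0.2095,-0.15,0,0,0.0085,0.2095,-0.24,0,0,0.0085,0.2095,-0.31,0,0,0.0085,0.2095,-0.335,0,0,0.0085,0.2095,-0.345,0,0,0.0085,0.2095,-0.36,0,0,0.0085,0.2095,-0.39,0,0,0.0085,0.2095,-0.42,0,0,0.0085,0.2095,-0.425,0,0]
}}

```text
t: 10.77
eef_pos: [502.6, 84.0, 27.9]
tcp_rot: [3.141, 0.0, 1.826]
ft_force: [-0.6, -0.3, -1.2]
opening: 0.372
grip_force: 30.0
```

>>> {"method": "servo_tool", "body": {
  "moves": [0,0,-0.003,0,0,0,0,-0.006,0,0,0,0,-0.008,0,0,0,0,-0.008,0,0]
}}

```text
t: 11.1
eef_pos: [502.7, 84.2, 25.5]
tcp_rot: [3.14, 0.0, 1.826]
ft_force: [-0.8, 0.1, -0.8]
opening: 0.372
grip_force: 30.0
```

>>> {"method": "servo_tool", "body": {
  "moves": [0,0,-0.002,0,0,0,0,-0.004,0,0,0,0,-0.004,0,0]
}}

```text
t: 11.35
eef_pos: [502.7, 84.3, 24.1]
tcp_rot: [3.141, 0.0, 1.827]
ft_force: [-1.9, 0.7, 8.9]
opening: 0.372
grip_force: 30.0
```

Contact at 24.1 mm. I'll release a little, then rise and look.

>>> {"method": "servo_tool", "body": {
  "moves": [0,0,0,0,0.65,0,0,0,0,0.65,0,0,0,0,0.65,0,0,0,0,0.65,0,0,0,0,0.65,0,0,0.02,0,0.65,0,0,0.06,0,0.65,0,0,0.14,0,0.65,0,0,0.24,0,1,0,-0.1,0.34,0,1,0,-0.2,0.44,0,1,0,-0.2,0.44,0,1]
}}

```text
t: 12.35
eef_pos: [502.5, 2.9, 202.5]
tcp_rot: [3.139, 0.001, 1.827]
ft_force: [0.5, -0.3, 0.2]
opening: 0.876
grip_force: 0.0
```

```bash
python3 snap.py w6
cat > vf.py <<'E'
from h import *
import pickle,sys
o=np.array([489.8,132.7]);a=.2535;R=np.array([[np.cos(a),np.sin(a)],[-np.sin(a),np.cos(a)]])
def vc(P):return np.c_[(P[:,:2]-o)@R.T,P[:,2]]
E
cat > chk.py <<'E'
from vf import *
im,d,c=pickle.load(open(sys.argv[1]+".pkl","rb"))
X=vc(cloud(c,d,np.ones(d.shape,bool)));v,u=np.nonzero(d>0);hsv=cv2.cvtColor(im,cv2.COLOR_BGR2HSV)[v,u]
k=(abs(X[:,0])<26)&(X[:,1]>-79)&(X[:,1]<-16)&(X[:,2]>34)&(X[:,2]<46)&(hsv[:,2]<75)
print(k.sum(),cv2.minAreaRect(X[k][:,:2].astype(np.float32)),X[k].min(0).round(1),X[k].max(0).round(1),np.percentile(X[k][:,2],[50,95]))
for y in range(-86,16,2):
    q=(abs(X[:,0])<12)&(abs(X[:,1]-y)<1)
    if q.any():print(y,np.percentile(X[q,2],[10,90]).round(),end='|')
E
python3 chk.py w6
python3 - <<'E'
from vf import *
P=[]
for n in("scene","side"):
    im,d=read_camera(n);c=get_calibration(n);m=masks(im)['red']
    X=vc(cloud(c,d,m));q=(X[:,2]>140)&(X[:,2]<190)&(abs(X[:,0])<50);print(n,q.sum(),X[q].mean(0).round(1))
    v,u=np.nonzero(m&(d>0));P.append((c,(u[q].mean(),v[q].mean())))
t,e=two(*P[0],*P[1]);print('grip',vc(t[None]),e,t)
E
```

```text
12.4 [5.039e+02 4.000e-01 2.054e+02] [3.135 0.004 1.826]
scene 41 [ -0.3  72.6 169.4]
side 221 [ -2.5  84.7 171.6]
grip [[-1.28018550e-01  7.58934106e+01  1.66701361e+02]] 5.71550180972491 [470.64248887 206.13579463 166.70136075]Traceback (most recent call last):
  File "chk.py", line 5, in <module>
    print(k.sum(),cv2.minAreaRect(X[k][:,:2].astype(np.float32)),X[k].min(0).round(1),X[k].max(0).round(1),np.percentile(X[k][:,2],[50,95]))
                                                                 ~~~~~~~~^^^
    return umr_minimum(a, axis, None, out, keepdims, initial, where)
ValueError: zero-size array to reduction operation minimum which has no identity
```

View pics/w6.png

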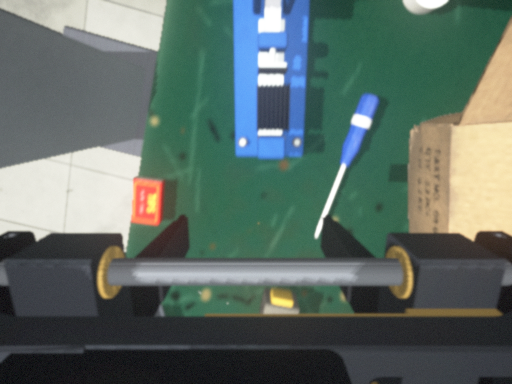

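The heatsink stands on the rail between the jaws at (272,107), with a strip of rail visible at each end. I'll retake the picture now that the arm has settled and measure with looser limits.

```bash
sed -i 's/^k=.*/k=(abs(X[:,0])<24)\&(X[:,1]>-78)\&(X[:,1]<-17)\&(X[:,2]>30)\&(X[:,2]<48)/' chk.py; python3 snap.py w7; python3 chk.py w7
```

```text
12.55 [502.2   4.  199.8] [3.141 0.    1.825]
754 ((2.084071159362793, -50.38782501220703), (34.410804748535156, 49.58070373535156), 0.08690274506807327) [-15.1 -75.2  30. ] [ 19.3 -25.6  45.5] [42.41594246 43.96512618]
-86 [51. 53.]|-84 [52. 54.]|-82 [51. 53.]|-80 [18. 51.]|-78 [18. 19.]|-76 [18. 20.]|-74 [23. 43.]|-72 [23. 43.]|-70 [23. 43.]|-68 [23. 43.]|-66 [22. 43.]|-64 [23. 44.]|-62 [24. 43.]|-60 [23. 44.]|-58 [23. 43.]|-56 [23. 43.]|-54 [23. 43.]|-52 [23. 43.]|-50 [23. 43.]|-48 [23. 43.]|-46 [23. 43.]|-44 [23. 43.]|-42 [23. 43.]|-40 [23. 43.]|-38 [23. 43.]|-36 [23. 43.]|-34 [23. 43.]|-32 [23. 43.]|-30 [23. 43.]|-28 [22. 43.]|-26 [22. 43.]|-24 [17. 19.]|-22 [17. 20.]|-20 [17. 19.]|-18 [18. 19.]|-16 [17. 20.]|-14 [24. 51.]|-12 [49. 51.]|-10 [49. 51.]|-8 [49. 50.]|-6 [46. 48.]|-4 [46. 48.]|-2 [18. 48.]|0 [17. 47.]|2 [18. 47.]|4 [18. 47.]|6 [18. 47.]|8 [19. 50.]|10 [49. 51.]|12 [50. 51.]|14 [50. 51.]|
```

The heatsink sits 2 mm off the centre line and 4.6 mm from the seat, upright, and the pad is free. Next I turn the gripper and go above the lever grip.

>>> {"method": "servo_tool", "body": {
  "moves": [0,0,0.1,-0.039,0.7,-0.0785,0.1,0.1,-0.078,0.7,-0.0785,0.2,0.1,-0.117,0.7,-0.0785,0.3,0.1,-0.156,0.7,-0.0785,0.4,0.1,-0.195,0.7,-0.0785,0.5025,0.1,-0.234,0.7,-0.0785,0.5025,0.1,-0.273,0.7,-0.0785,0.5025,0.1,-0.312,0.7,-0.0785,0.5025,0.1,-0.351,0.7,-0.0785,0.5025,0.1,-0.39,0.7,-0.0785,0.5025,0.1,-0.429,0.7,-0.0785,0.5025,0.1,-0.468,0.7]
}}

```text
t: 13.55
eef_pos: [470.0, 206.2, 237.9]
tcp_rot: [-3.141, 0.003, 0.393]
ft_force: [0.2, 0.4, -0.3]
opening: 0.704
grip_force: 0.0
```

>>> {"method": "servo_tool", "body": {
  "moves": [0,0,0,-0.032,0.7,0,0,0,-0.032,0.7,0,0,0,-0.032,0.7]
}}

```text
t: 13.8
eef_pos: [470.4, 205.8, 238.3]
tcp_rot: [3.142, 0.002, 0.301]
ft_force: [0.1, -0.6, -0.0]
opening: 0.701
grip_force: 0.0
```

```bash
python3 snap.py w8
cat > lev.py <<'E'
from vf import *
im,d,c=pickle.load(open(sys.argv[1]+".pkl","rb"))
m=masks(im)['red'];X=vc(cloud(c,d,m));q=(X[:,2]>130)&(X[:,2]<190);print(q.sum())
v,u=np.nonzero(m&(d>0));print(u[q].min(),u[q].max(),v[q].min(),v[q].max(),X[q].min(0).round(1),X[q].max(0).round(1),X[q].mean(0).round(1))
s=state();print(vc(s['eef_pos'][None]).round(1))
E
python3 lev.py w8
```

```text
13.85 [470.5 205.7 238.5] [-3.142e+00  2.000e-03  3.020e-01]
1211
241 260 167 237 [-30.8  71.2 166.7] [ 30.8  86.8 177. ] [-1.000e-01  7.900e+01  1.734e+02]
[[ -0.4  75.5 238.5]]
```

View pics/w8.png

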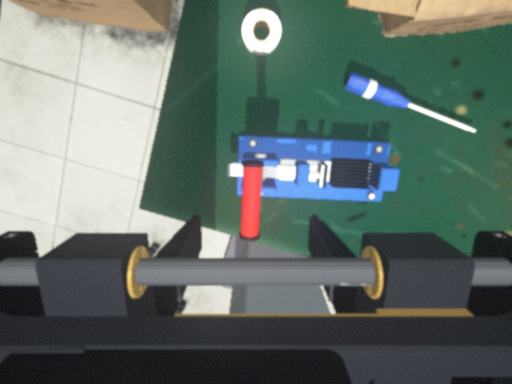

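The red bar is at (251,200) in the image, clear of the fingers. That puts it at vise (0, 79, 167), so the lever stands at about 0.38 rad.

>>> {"method": "servo_tool", "body": {
  "moves": [-0.0025,0.01,0,-0.0154,0.6,-0.0025,0.01,-0.05,-0.0154,0.5,-0.0025,0.01,-0.12,-0.0154,0.5,-0.0025,0.01,-0.18,-0.0154,0.5,-0.0025,0.01,-0.21,-0.0154,0.5,-0.0025,0.01,-0.228,-0.0154,0.5,-0.0025,0.01,-0.228,-0.0154,0,-0.0025,0.01,-0.228,-0.0154,0,-0.0025,0.01,-0.228,-0.0154,0,-0.0025,0.01,-0.228,-0.0154,0,-0.0025,0.01,-0.228,-0.0154,0,-0.0025,0.01,-0.228,-0.0154,0]
}}

```text
t: 14.85
eef_pos: [470.2, 209.3, 148.7]
tcp_rot: [3.142, -0.001, 0.249]
ft_force: [-1.1, -1.2, 3.4]
opening: 0.163
grip_force: 30.0
```

>>> {"method": "servo_tool", "body": {
  "moves": [0,0,0,0,0,0,0,0,0,0]
}}

```text
t: 15.02
eef_pos: [470.2, 209.3, 148.7]
tcp_rot: [3.142, -0.001, 0.249]
ft_force: [-1.5, -0.4, 6.1]
opening: 0.162
grip_force: 30.0
```

Run:
```python
from vf import *
s=state();print(vc(s['eef_pos'][None]).round(1),s['tcp_rot'],s['opening'])
for th in(0,.1,.2,.3,.4,.5,.6):
    y=70+115*np.sin(th-.3);z=52+115*np.cos(th-.3)-19;print(th,(o+R[1]*y).round(1),z.round(1))
```

```text
[[  0.3  79.1 148.7]] [ 3.14152098e+00 -1.04992734e-03  2.49070694e-01] 0.1621394540585647
0 [480.8 167.6] 142.9
0.1 [478.  178.3] 145.7
0.2 [475.1 189.3] 147.4
0.3 [472.2 200.5] 148.0
0.4 [469.4 211.6] 147.4
0.5 [466.5 222.6] 145.7
0.6 [463.7 233.4] 142.9
```

>>> {"method": "servo_tool", "body": {
  "moves": [0.0055,-0.022,0,0,0,0.0128,-0.05,-0.0015,0,0,0.02,-0.0775,-0.0058,0,0,0.0275,-0.107,-0.0128,0,0,0.0275,-0.107,-0.0128,0,0,0.0275,-0.107,-0.0128,0,0]
}}

```text
t: 15.52
eef_pos: [480.6, 168.7, 144.6]
tcp_rot: [-3.137, -0.002, 0.246]
ft_force: [-9.3, 17.9, 19.7]
opening: 0.185
grip_force: 33.3
```

>>> {"method": "servo_tool", "body": {
  "moves": [-0.0075,0.0295,0.011,0,0,-0.0148,0.057,0.0152,0,0,-0.022,0.085,0.0168,0,0,-0.029,0.1128,0.0152,0,0,-0.0362,0.1402,0.011,0,0,-0.0445,0.1722,0.0035,0,0,-0.0445,0.1722,0.0035,0,0,-0.0445,0.1722,0.0035,0,0]
}}

```text
t: 16.18
eef_pos: [464.6, 233.3, 146.0]
tcp_rot: [3.136, -0.003, 0.252]
ft_force: [3.5, -27.1, 25.1]
opening: 0.181
grip_force: 33.6
```

```bash
cat > jw.py <<'E'
from vf import *
from snap import snap
tag=sys.argv[1];im,d,c=snap(tag)
X=vc(cloud(c,d,np.ones(d.shape,bool)));s=state();e=vc(s['eef_pos'][None])[0]
print('tcp vise',e.round(1),'lever~',0.3+np.arcsin((e[1]-70)/115))
M=masks(im)
for y in range(-84,4,1):
    q=(abs(X[:,0])<12)&(abs(X[:,1]-y)<.5)
    if q.any():print(y,np.percentile(X[q,2],[10,50,90]).round(),end='|')
k=(abs(X[:,0])<24)&(X[:,1]>-78)&(X[:,1]<-17)&(X[:,2]>38)&(X[:,2]<46)
if k.any():print('\nhs',k.sum(),cv2.minAreaRect(X[k][:,:2].astype(np.float32)))
E
python3 jw.py j1
```

```text
16.2333 [464.6 233.3 146. ] [ 3.136e+00 -3.000e-03  2.520e-01]
tcp vise [  0.9 103.7 146. ] lever~ 0.5975325659382782
-84 [52. 53. 53.]|-83 [51. 52. 53.]|-82 [51. 52. 53.]|-81 [35. 51. 53.]|-80 [31. 42. 51.]|-79 [31. 42. 49.]|-78 [38. 38. 47.]|-75 [35. 42. 43.]|-74 [31. 37. 42.]|-73 [31. 39. 43.]|-72 [33. 37. 42.]|-71 [30. 40. 44.]|-70 [32. 40. 43.]|-69 [31. 38. 43.]|-68 [33. 39. 43.]|-67 [30. 38. 43.]|-66 [31. 38. 43.]|-65 [33. 40. 43.]|-64 [31. 39. 43.]|-63 [31. 38. 43.]|-62 [32. 39. 43.]|-61 [31. 39. 42.]|-60 [30. 38. 43.]|-59 [31. 38. 43.]|-58 [32. 41. 43.]|-57 [31. 39. 43.]|-56 [33. 38. 43.]|-55 [29. 41. 44.]|-54 [32. 39. 43.]|-53 [30. 39. 43.]|-52 [33. 37. 42.]|-51 [30. 40. 43.]|-50 [31. 40. 42.]|-49 [32. 39. 43.]|-48 [32. 38. 43.]|-47 [30. 38. 43.]|-46 [33. 39. 43.]|-45 [31. 38. 43.]|-44 [32. 39. 43.]|-43 [32. 40. 43.]|-42 [31. 38. 43.]|-41 [30. 37. 43.]|-40 [31. 39. 43.]|-39 [32. 41. 44.]|-38 [32. 39. 43.]|-37 [30. 34. 42.]|-36 [34. 41. 44.]|-35 [30. 37. 43.]|-34 [30. 39. 43.]|-33 [30. 37. 43.]|-32 [30. 39. 43.]|-31 [26. 34. 42.]|-30 [24. 35. 43.]|-29 [26. 32. 43.]|-28 [25. 37. 43.]|-27 [29. 38. 43.]|-26 [30. 38. 43.]|-25 [32. 37. 43.]|-24 [19. 22. 24.]|-23 [18. 18. 18.]|-17 [49. 50. 50.]|-16 [50. 51. 51.]|-15 [50. 51. 51.]|-14 [49. 50. 51.]|-13 [49. 50. 51.]|-12 [49. 50. 51.]|-11 [19. 49. 50.]|-10 [19. 44. 50.]|-9 [26. 39. 48.]|-8 [18. 25. 47.]|-7 [18. 19. 47.]|-6 [18. 30. 48.]|-5 [18. 31. 47.]|-4 [18. 45. 47.]|-3 [28. 38. 47.]|-2 [19. 32. 47.]|-1 [19. 46. 48.]|0 [19. 46. 48.]|1 [45. 47. 48.]|2 [37. 47. 48.]|3 [46. 47. 48.]|
hs 1028 ((1.9667606353759766, -49.702972412109375), (35.125553131103516, 50.49654006958008), 0.21262791752815247)
```

>>> {"method": "servo_tool", "body": {
  "moves": [0.0082,-0.032,0.0085,0,0,0.0155,-0.0595,0.0128,0,0,0.0225,-0.0873,0.0143,0,0,0.0298,-0.1152,0.0128,0,0,0.037,-0.1428,0.0085,0,0,0.0442,-0.1715,0.0028,0,0,0.0442,-0.1715,0.0028,0,0,0.0442,-0.1715,0.0028,0,0]
}}

```text
t: 16.9
eef_pos: [480.5, 168.5, 146.1]
tcp_rot: [-3.138, -0.001, 0.247]
ft_force: [-6.4, 12.2, 14.8]
opening: 0.178
grip_force: 32.9
```

>>> {"method": "servo_tool", "body": {
  "moves": [-0.0075,0.0295,0.007,0,0,-0.0148,0.057,0.0112,0,0,-0.022,0.085,0.0128,0,0,-0.029,0.1128,0.0112,0,0,-0.0362,0.1402,0.007,0,0,-0.0445,0.1722,0.0,0,0,-0.0445,0.1722,0.0,0,0,-0.0445,0.1722,0.0,0,0]
}}

```text
t: 17.57
eef_pos: [464.8, 233.4, 146.9]
tcp_rot: [3.136, -0.003, 0.252]
ft_force: [3.1, -25.0, 23.5]
opening: 0.176
grip_force: 33.2
```

```bash
sed -i 's/range(-84,4,1)/range(-30,4,1)/' jw.py; python3 jw.py j2
```

```text
17.6167 [464.8 233.3 146.9] [ 3.136e+00 -3.000e-03  2.520e-01]
tcp vise [  1.  103.7 146.9] lever~ 0.5974131506285072
-30 [36. 40. 43.]|-29 [38. 42. 43.]|-28 [40. 42. 43.]|-27 [42. 42. 43.]|-26 [43. 43. 43.]|-23 [49. 49. 50.]|-22 [50. 50. 51.]|-21 [49. 50. 51.]|-20 [49. 50. 51.]|-19 [49. 50. 51.]|-18 [48. 50. 51.]|-17 [18. 49. 50.]|-16 [19. 48. 50.]|-15 [26. 40. 49.]|-14 [18. 30. 47.]|-13 [18. 19. 47.]|-12 [19. 30. 47.]|-11 [18. 31. 47.]|-10 [18. 31. 47.]|-9 [19. 45. 48.]|-8 [19. 38. 47.]|-7 [18. 46. 48.]|-6 [35. 46. 47.]|-5 [46. 47. 48.]|-4 [40. 47. 48.]|-3 [46. 47. 48.]|-2 [46. 47. 47.]|-1 [47. 47. 48.]|0 [49. 49. 50.]|1 [49. 50. 51.]|2 [49. 50. 51.]|3 [50. 50. 51.]|
hs 990 ((1.8178062438964844, -46.40605926513672), (58.53186798095703, 35.39449691772461), 89.97420501708984)
```

>>> {"method": "servo_tool", "body": {
  "moves": [0.0082,-0.032,0.0085,0,0,0.0155,-0.0595,0.0128,0,0,0.0225,-0.0873,0.0143,0,0,0.0298,-0.1152,0.0128,0,0,0.037,-0.1428,0.0085,0,0,0.0445,-0.1722,0,0,0,0.0445,-0.1722,0,0,0,0.0445,-0.1722,0,0,0]
}}

```text
t: 18.28
eef_pos: [480.7, 168.4, 146.5]
tcp_rot: [-3.138, -0.001, 0.247]
ft_force: [-6.9, 12.7, 21.0]
opening: 0.177
grip_force: 33.9
```

>>> {"method": "servo_tool", "body": {
  "moves": [-0.0075,0.0295,0.007,0,0,-0.0148,0.057,0.0112,0,0,-0.022,0.085,0.0128,0,0,-0.029,0.1128,0.0112,0,0,-0.0362,0.1402,0.007,0,0,-0.0445,0.1722,0.0,0,0,-0.0445,0.1722,0.0,0,0,-0.0445,0.1722,0.0,0,0]
}}

```text
t: 18.95
eef_pos: [464.8, 233.4, 146.9]
tcp_rot: [3.136, -0.003, 0.252]
ft_force: [4.2, -23.8, 23.2]
opening: 0.179
grip_force: 33.4
```

```bash
sed -i 's/range(-30,4,1)/range(-83,8,1)/' jw.py; python3 jw.py j3
```

```text
19.0 [464.8 233.3 146.9] [ 3.136e+00 -3.000e-03  2.510e-01]
tcp vise [  1.1 103.7 146.9] lever~ 0.5973618719645201
-83 [51. 52. 53.]|-82 [51. 52. 53.]|-81 [42. 51. 53.]|-80 [35. 45. 51.]|-79 [36. 44. 50.]|-78 [33. 38. 43.]|-77 [30. 37. 43.]|-76 [32. 41. 43.]|-75 [31. 36. 43.]|-74 [30. 39. 43.]|-73 [33. 39. 43.]|-72 [32. 38. 43.]|-71 [30. 42. 43.]|-70 [32. 39. 43.]|-69 [30. 37. 42.]|-68 [30. 39. 43.]|-67 [30. 37. 43.]|-66 [31. 39. 43.]|-65 [33. 40. 43.]|-64 [29. 39. 43.]|-63 [33. 39. 43.]|-62 [31. 38. 43.]|-61 [29. 39. 42.]|-60 [32. 37. 42.]|-59 [32. 39. 43.]|-58 [30. 39. 43.]|-57 [31. 40. 43.]|-56 [32. 39. 43.]|-55 [31. 39. 42.]|-54 [33. 37. 43.]|-53 [32. 41. 43.]|-52 [31. 39. 43.]|-51 [32. 39. 43.]|-50 [32. 38. 43.]|-49 [31. 38. 43.]|-48 [32. 38. 43.]|-47 [33. 39. 43.]|-46 [31. 39. 43.]|-45 [32. 41. 43.]|-44 [32. 37. 43.]|-43 [30. 40. 43.]|-42 [32. 37. 42.]|-41 [33. 40. 43.]|-40 [31. 38. 43.]|-39 [32. 37. 42.]|-38 [35. 42. 44.]|-37 [35. 41. 43.]|-36 [37. 41. 43.]|-35 [39. 43. 44.]|-34 [41. 42. 43.]|-33 [42. 43. 44.]|-29 [49. 50. 50.]|-28 [50. 50. 51.]|-27 [50. 50. 51.]|-26 [49. 50. 51.]|-25 [49. 50. 51.]|-24 [48. 50. 51.]|-23 [18. 49. 50.]|-22 [18. 46. 50.]|-21 [25. 39. 49.]|-20 [18. 32. 48.]|-19 [18. 19. 47.]|-18 [20. 45. 47.]|-17 [18. 31. 47.]|-16 [19. 31. 47.]|-15 [24. 39. 47.]|-14 [19. 45. 47.]|-13 [18. 47. 48.]|-12 [32. 47. 48.]|-11 [32. 46. 47.]|-10 [39. 47. 48.]|-9 [47. 47. 48.]|-8 [46. 47. 48.]|-7 [47. 47. 48.]|-6 [49. 49. 50.]|-5 [49. 50. 50.]|-4 [50. 51. 51.]|-3 [50. 50. 51.]|-2 [49. 51. 51.]|-1 [49. 51. 51.]|0 [50. 51. 51.]|1 [50. 50. 51.]|2 [50. 50. 51.]|3 [50. 50. 51.]|4 [50. 51. 51.]|5 [49. 50. 51.]|6 [50. 50. 51.]|7 [48. 50. 51.]|
hs 1036 ((2.048124313354492, -47.727386474609375), (60.394832611083984, 35.249141693115234), 89.57682037353516)
```

The jaw is advancing 6 mm a tooth and the pad is still free, almost touching the heatsink. One more double stroke should compress it by about 5.5 mm.

>>> {"method": "servo_tool", "body": {
  "moves": [0.0082,-0.032,0.0085,0,0,0.0155,-0.0595,0.0128,0,0,0.0225,-0.0873,0.0143,0,0,0.0298,-0.1152,0.0128,0,0,0.037,-0.1428,0.0085,0,0,0.0445,-0.1722,0,0,0,0.0445,-0.1722,0,0,0,0.0445,-0.1722,0,0,0]
}}

```text
t: 19.67
eef_pos: [480.7, 168.4, 146.5]
tcp_rot: [-3.138, -0.001, 0.247]
ft_force: [-8.0, 15.9, 21.8]
opening: 0.179
grip_force: 33.7
```

>>> {"method": "servo_tool", "body": {
  "moves": [-0.0075,0.0295,0.007,0,0,-0.0148,0.057,0.0112,0,0,-0.022,0.085,0.0128,0,0,-0.029,0.1128,0.0112,0,0,-0.0362,0.1402,0.007,0,0,-0.0445,0.1722,0.0,0,0,-0.0445,0.1722,0.0,0,0,-0.0445,0.1722,0.0,0,0]
}}

```text
t: 20.33
eef_pos: [464.9, 233.3, 146.7]
tcp_rot: [3.136, -0.003, 0.252]
ft_force: [3.1, -22.2, 22.0]
opening: 0.176
grip_force: 33.3
```

```bash
sed -i 's/range(-83,8,1)/range(-33,4,1)/' jw.py; python3 jw.py j4
```

```text
20.3833 [464.9 233.3 146.8] [ 3.137e+00 -3.000e-03  2.510e-01]
tcp vise [  1.1 103.6 146.8] lever~ 0.5967691706015904
-33 [42. 43. 44.]|-30 [50. 50. 50.]|-29 [50. 50. 51.]|-28 [49. 50. 51.]|-27 [50. 51. 51.]|-26 [49. 50. 51.]|-25 [49. 50. 51.]|-24 [48. 50. 51.]|-23 [43. 49. 50.]|-22 [28. 40. 49.]|-21 [27. 39. 49.]|-20 [18. 32. 47.]|-19 [28. 47. 48.]|-18 [19. 46. 48.]|-17 [18. 47. 48.]|-16 [40. 47. 48.]|-15 [32. 47. 48.]|-14 [45. 46. 48.]|-13 [46. 47. 48.]|-12 [46. 46. 46.]|-11 [49. 49. 50.]|-10 [49. 50. 50.]|-9 [49. 50. 50.]|-8 [50. 50. 51.]|-7 [50. 51. 51.]|-6 [50. 50. 51.]|-5 [50. 51. 51.]|-4 [49. 50. 51.]|-3 [50. 50. 51.]|-2 [50. 50. 51.]|-1 [50. 50. 51.]|0 [50. 50. 51.]|1 [49. 50. 51.]|2 [49. 50. 51.]|3 [20. 49. 51.]|
hs 1026 ((1.9299163818359375, -47.790618896484375), (60.57723617553711, 35.386234283447266), 89.30164337158203)
```

>>> {"method": "servo_tool", "body": {
  "moves": [0.0082,-0.032,0.0085,0,0,0.0155,-0.0595,0.0128,0,0,0.0225,-0.0873,0.0143,0,0,0.0298,-0.1152,0.0128,0,0,0.037,-0.1428,0.0085,0,0,0.0445,-0.1722,0,0,0,0.0445,-0.1722,0,0,0,0.0445,-0.1722,0.002,0,0]
}}

```text
t: 21.05
eef_pos: [480.6, 168.3, 146.7]
tcp_rot: [-3.138, -0.001, 0.247]
ft_force: [-3.4, 19.7, 3.0]
opening: 0.177
grip_force: 31.9
```

>>> {"method": "servo_tool", "body": {
  "moves": [0,0,0.002,0,0.5,0,0,0.002,0,0.5,0,0,0.002,0,0.5,0,0,0.002,0,0.5,0,0,0.002,0,0.5,0,0,0.04,0,0.6,0,0,0.1,0,0.6,0,0,0.18,0,0.7,0,0,0.2,0,0.7,0,0,0.2,0,0.7]
}}

```text
t: 21.88
eef_pos: [481.7, 166.7, 228.2]
tcp_rot: [3.141, -0.004, 0.249]
ft_force: [0.2, 0.2, -0.5]
opening: 0.696
grip_force: 0.0
```

```bash
python3 jw.py j5; python3 lev.py j5
python3 - <<'E'
from vf import *
for t in("j1","j2","j3","j4","j5"):
    im,d,c=pickle.load(open(t+".pkl","rb"));X=vc(cloud(c,d,np.ones(d.shape,bool)))
    q=(abs(X[:,0])<12)&(X[:,2]>48.5)&(X[:,2]<51.5);y=np.sort(X[q,1]);y=y[(y>-50)&(y<30)]
    g=np.flatnonzero(np.diff(y)>1.5);b=np.concatenate([[y[0]],y[g+1]]);print(t,'starts',b.round(1),'ends',y[g].round(1),y[-1].round(1))
E
```

```text
21.9333 [481.1 166.6 226.6] [ 3.141e+00 -1.000e-03  2.490e-01]
tcp vise [  0.   35.  226.6] lever~ -0.009228715235545915
-33 [32. 39. 44.]|-32 [37. 42. 44.]|-31 [43. 43. 44.]|-30 [49. 49. 49.]|-29 [50. 50. 51.]|-28 [49. 51. 52.]|-27 [50. 51. 52.]|-26 [ 50. 339. 341.]|-25 [ 50. 340. 342.]|-24 [ 49.  51. 342.]|-23 [49. 50. 51.]|-22 [20. 41. 50.]|-21 [ 18. 190. 330.]|-20 [ 20. 330. 331.]|-19 [ 18. 330. 331.]|-18 [ 18. 329. 331.]|-17 [ 18. 330. 331.]|-16 [ 40. 330. 331.]|-15 [ 27. 330. 331.]|-14 [ 48. 330. 331.]|-13 [ 49. 330. 331.]|-12 [ 48. 330. 331.]|-11 [ 49. 330. 331.]|-10 [ 50. 330. 331.]|-9 [ 50. 329. 331.]|-8 [ 50. 330. 331.]|-7 [ 50. 329. 331.]|-6 [ 51. 330. 331.]|-5 [ 51. 330. 331.]|-4 [ 50. 330. 331.]|-3 [ 50. 191. 331.]|-2 [ 50. 330. 331.]|-1 [ 50. 330. 331.]|0 [288. 303. 329.]|1 [285. 298. 311.]|2 [232. 252. 281.]|3 [ 49.  50. 244.]|
hs 613 ((1.9383411407470703, -47.50408935546875), (60.95132827758789, 35.25779724121094), 89.99040222167969)
1225
244 262 170 241 [-30.7  28.8 162.8] [ 30.6  43.6 171.8] [ -0.4  36.1 168.8]
[[  0.   35.  226.6]]
j1 starts [-17.1  -1.3   5.4] ends [-8.8 -1.3] 21.0
j2 starts [-22.9  -0.4] ends [-14.6] 15.4
j3 starts [-28.9 -10.4  -8.5  -6.4] ends [-20.4 -10.4  -8.5] 9.4
j4 starts [-29.5 -17.1 -11.2] ends [-20.8 -17.1] 4.0
j5 starts [-29.6 -15.3 -13. ] ends [-20.3 -15.3] 4.3
```

>>> {"method": "servo_tool", "body": {
  "moves": [0.035,-0.06,0,0,0.7,0.035,-0.1325,0,0,0.7,0.035,-0.1325,0,0,0.7,0.035,-0.1325,0,0,0.7,0.035,-0.1325,0,0,0.7]
}}

```text
t: 22.35
eef_pos: [494.5, 113.8, 225.2]
tcp_rot: [-3.141, 0.002, 0.248]
ft_force: [0.1, 0.0, 0.2]
opening: 0.703
grip_force: 0.0
```

```bash
python3 jw.py j6
python3 - <<'E'
from vf import *
for t in("w7","j3","j4","j6"):
    im,d,c=pickle.load(open(t+".pkl","rb"));X=vc(cloud(c,d,np.ones(d.shape,bool)))
    q=(abs(X[:,0])<12)&(X[:,2]>48)&(X[:,2]<52.);y=np.sort(X[q,1]);y=y[(y>-50)&(y<40)]
    g=np.flatnonzero(np.diff(y)>1.5);b=np.concatenate([[y[0]],y[g+1]]);print(t,'starts',b.round(1),'ends',y[g].round(1),y[-1].round(1))
    k=(X[:,2]>41.5)&(X[:,2]<45)&(abs(X[:,0])<24)&(X[:,1]>-79.5)&(X[:,1]<-24);print('hs y',np.percentile(X[k,1],[.5,99.5]).round(1),np.percentile(X[k,0],[.5,99.5]).round(1))
im=pickle.load(open("j6.pkl","rb"))[0];cv2.imwrite("pics/j6z.png",cv2.resize(im[90:290,180:440],None,fx=3,fy=3))
E
```

```text
22.4 [494.6 114.2 225.4] [-3.141e+00  1.000e-03  2.490e-01]
tcp vise [ -0.  -19.1 225.4] lever~ -0.5869386947989719
-33 [29. 43. 44.]|-32 [31. 40. 43.]|-31 [28. 39. 43.]|-29 [50. 50. 51.]|-28 [50. 51. 52.]|-27 [50. 51. 51.]|-26 [49. 50. 51.]|-25 [48. 49. 50.]|-23 [49. 49. 50.]|-22 [49. 49. 51.]|-21 [18. 20. 48.]|-20 [18. 19. 47.]|-19 [18. 31. 48.]|-18 [18. 19. 20.]|-17 [18. 19. 47.]|-16 [18. 19. 47.]|-15 [17. 25. 47.]|-14 [19. 46. 48.]|-13 [18. 19. 31.]|-12 [19. 20. 46.]|-11 [48. 49. 49.]|-10 [49. 50. 51.]|-9 [50. 50. 51.]|-8 [50. 51. 52.]|-7 [50. 50. 51.]|-6 [50. 51. 52.]|-5 [49. 50. 51.]|-4 [49. 50. 51.]|-3 [50. 50. 51.]|-2 [50. 50. 52.]|-1 [49. 50. 51.]|0 [49. 50. 51.]|1 [49. 50. 51.]|2 [49. 50. 51.]|3 [49. 50. 51.]|
hs 605 ((2.077566146850586, -47.524620056152344), (60.434329986572266, 34.877811431884766), 89.91156768798828)
w7 starts [-14.9  -3.5   2.    4.1   7.4] ends [-5.4 -1.5  2.   5. ] 22.2
hs y [-74.5 -25.9] [-15.1  19.2]
j3 starts [-28.9 -18.1 -13.5 -10.4] ends [-20.2 -17.3 -13.4] 9.4
hs y [-79.4 -27.2] [-15.5  19.1]
j4 starts [-29.5 -19.2 -11.2] ends [-20.8 -17.1] 4.4
hs y [-79.3 -27. ] [-15.5  19.1]
j6 starts [-29.4 -17.3 -11.4] ends [-22.1 -14.9] 3.4
hs y [-79.4 -27.1] [-15.3  18.9]
```

View pics/j6z.png

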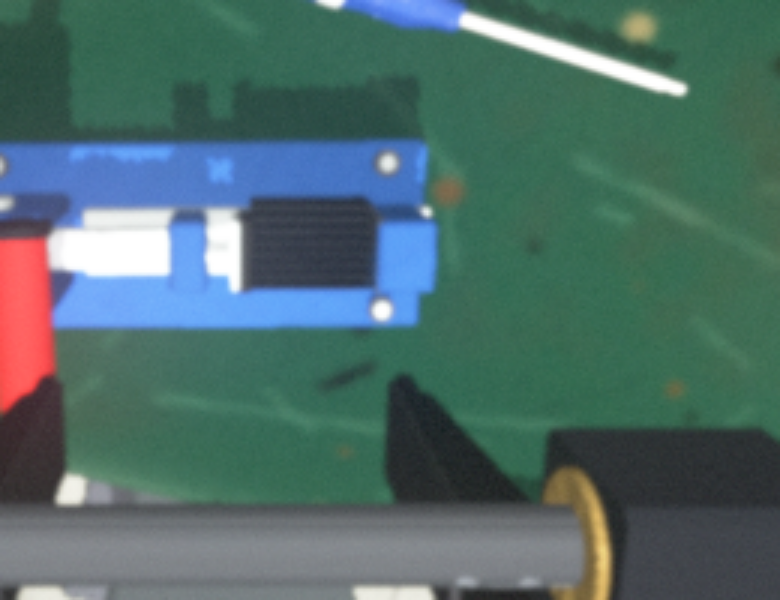

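The heatsink lies flush against the blue fixed jaw at (378,245) and the pad at (240,250), with the lever's red bar at the left at rest. Three views put the pad's compression at about 4.5 mm, so I hand in.

```bash
python3 -c "
from cell import *
print(job_done())"
```

```text
the job is handed in; nothing more can be done
None
```

I handed the job in: the heatsink stands fins up on the rail against the fixed jaw, about 2 mm off centre, with the pad pushed in by about 4.5 mm and the lever at rest; the verdict was not shown.

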